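# Load the blue tube carrier into the bench shaker

### The arm

A 6-joint arm with a two-finger parallel gripper is mounted at the origin on a cart in front of the work surface, level with it; the furniture and walls round the work are solid. World frame = base frame: x ahead of the robot, y to its left, z up, the work surface at z = 0. Lengths are in mm, angles in degrees, forces in N, time in s.
With the tool pointing down it reaches from about 350 to 850 mm from the base axis. Payload 8.1 kg.
Tool frame: the origin (TCP) lies midway between the tips of the shut fingers; the grasp point (between the pads) lies hold_point_z behind it (hold_point_z is the distance from the TCP to the grasp point, in mm); z points along the fingers, x is the direction in which the jaws open and shut, and the axes are right-handed (so a half turn about z gives the same grasp; the last joint's range is limited). The gripper opens to 85 mm and grips with 20 to 120 N. Pads are 22 mm wide; open, the fingers measure 114 mm over their backs; the gripper's body (76 mm by 85 mm) begins 54 mm behind the grasp point. The pads swing forward as they close: fully open they stand 13 mm farther back than shut.
Start: joints at [-75.08, 7.471, 85.268, -0, 87.261, -4.893], TCP at [203.39, -564.48, 231.292] pointing down, gripper open.
Joint ranges: [-169.43, 169.43], [-51.17, 129.36], [1.28, 143.12], [-76.62, 256.62], [0, 156.53], [-152.29, 152.29]. Speed limits (degrees/s): [136.94, 136.94, 159.86, 180, 180, 180].

### API

Orientations are given as [roll, pitch, yaw] about the fixed x, y, z axes, in that order (R = Rz(yaw) Ry(pitch) Rx(roll)).
In Python, from bench import * gives the robot as it stands.
- The arm moves only by the shell command python3 -m pendant 'ROWS' [OPENING] [FORCE]. ROWS is JSON, a list that holds one entry, the list of rows, each a list of 4 numbers: the shift along the tool's x, y, z normalised to -1 to 1, where 1 is 0.02 m, then the turn about the tool's z normalised to -1 to 1, where 1 is 0.08 rad. A call has exactly 10 rows; each row shifts and turns the pose as measured when the row begins, along the tool's axes as they then stand; what a row does not reach is not made up. A row lasts 1/12 s, in which the tool goes at most 41.7 mm and 7.16 degrees, less where a joint would pass 70% of its speed; a pose out of reach is approached as far as the arm can. A call with a number of a shift or a turn outside -1 to 1 is refused whole. A call with a gripper value outside its range is refused whole. OPENING is the gripper's target within -1 to 1 (fully open at 1, half-way at 0, shut at -1), set as the call begins (- or left out, the last holds). The fingers move at their own pace and stop on an object; FORCE is the grip in N (left out, the last holds). Time passes only in rows, so rows that do not move let the fingers close, or fill a call up. It gives the time, the measured TCP pose, the force and the opening at its end, in the units of the state.
- sense(): the state, without advancing time (a new reading comes with each control period).
- snapshot(name): name is "scene" or "top" or "wrist"; returns the picture (420x560x3 uint8, red, green, blue); there is no depth.
- calibration(name): a dict with "mtx" (3x3 intrinsics, pixels), "world_to_cam" (4x4, takes a point from world to camera coordinates); the wrist camera has in their place "hand_eye" (4x4, takes a point from camera to tool coordinates, whose origin is the TCP and whose axes are the tool frame's). Camera axes: x right, y down, z forward; pixel columns grow to the right and rows downward; lengths in mm; the calibration is good to about 2 mm. A picture is of the moment at which its call begins: read the wrist's pose just before it. calibration takes no time and is no camera call.
- hand_in(): hands the job in, once; it reports no verdict.
The state is a dict: "time": time; "joint_pos": joint angles; "qd": joint speeds; "joint_efforts": joint torques, N m; "tool_pos": TCP position; "tcp_rot": TCP orientation; "ft_force": force on the tool from outside, world axes, zero at the start; "wrist_torque": the same for the moment, N m; "finger_gap": finger opening in mm.
Only numpy, scipy, OpenCV 4.12 (cv2) and the standard library are available. Lean on these libraries where they do the work, as an engineer would, in place of code of your own. Each camera call takes 0.05 s, during which the arm holds its last target.

### The job

Load the blue tube carrier into the white bench shaker: tilt it, slide one end under the green retaining lip at the far end of the tray, then level it so that it lies flat on the tray floor inside the walls, and let go. Lower it rather than letting it drop, and leave the orange carrier where it is.

Things in the scene. Friction and masses are not known exactly. Their poses are not given: they have to be found in the camera images.
- blue_carrier: Blue tube carrier: flat plate 130 (x) x 80 (y) x 8 mm with twelve tube wells and, standing across its middle, an upright grip bar 14 (x) x 50 (y) mm that reaches from the plate to 63 mm above the underside; about 0.15 kg, loose, the same from either end. Origin: centre of the underside; x along the length, y along the grip bar, z up.
- orange_carrier: Orange tube carrier: flat plate 130 (x) x 80 (y) x 8 mm with twelve tube wells and, standing across its middle, an upright grip bar 14 (x) x 50 (y) mm that reaches from the plate to 63 mm above the underside; about 0.15 kg, loose, the same from either end. Origin: centre of the underside; x along the length, y along the grip bar, z up. Not to be used.
- shaker: White bench shaker, fixed, 216 (x) x 156 (y) mm. Origin: centre of the underside; x towards its lip end (far from the robot), z up. On top an open tray centred on the origin: black floor at z 36 mm, inside 144 (x) x 100 (y) mm (carrier play 14 and 20 mm); grey walls 8 mm thick, tops of the near (-x) and side walls at z 58 mm.
- lip_edge (a point): Middle of the lower free edge of the green lip that overhangs the tray's far end, shaker x 46 mm, z 62 mm (26 mm above the tray floor); lip 7 mm thick, screw heads 2.5 mm higher. It leaves only 118 mm of open tray, so the 130 mm carrier cannot go straight down; with the lip end 15 to 20 degrees low it goes under, its other end above the near wall. Axes as the shaker.

How it is judged:
By the outcome, as a careful person would: the job done as asked, in the order asked, and still so for the second after the job is handed in, with the robot touching nothing.
It also fails if it takes over 48 s, if anything falls off the work surface, if the arm or the gripper's body presses on something with over 40 N, if the wrist force passes 120 N, or if a joint passes its speed limit or range.

## Working session

There is one attempt and no reset: what is moved stays moved. The work goes in short steps, Python scripts to look and compute and a shell command to move; the robot and the scene stay as the last step left them, time stands still between calls to the robot, and variables do not carry over. Pictures are saved under pics/ and viewed, and the job is handed in when it is done.

```bash
ls; mkdir -p pics
python3 - <<'E'
from bench import *
import cv2
print(sense())
for n in("scene","top","wrist"):
    cv2.imwrite(f"pics/{n}0.png",snapshot(n)[:,:,::-1])
    print(n,calibration(n))
try: print(hold_point_z)
except Exception as e: print(e)
import bench; print(dir(bench))
E
```

```text
pics
{'time': 0.0, 'joint_pos': array([-7.50814305e+01,  7.51518027e+00,  8.53303364e+01,  4.83048660e-04,
        8.72608627e+01, -4.89273706e+00]), 'qd': array([ 0.00467942,  0.04489586, -0.14024052, -0.06477587, -0.08074031,
       -0.15744114]), 'joint_efforts': array([ 1.42955596e-03, -5.69404042e+01, -5.00547194e+01, -2.31268987e-04,
        1.50829920e-02, -2.13042853e-06]), 'tool_pos': array([ 203.23844041, -563.94256743,  230.233543  ]), 'tcp_rot': array([-1.79990446e+02,  1.05950612e-01, -7.01887081e+01]), 'ft_force': array([ 0.89071145, -0.53354188, -0.09977132]), 'wrist_torque': array([-0.00764835, -0.02101554, -0.00623691]), 'finger_gap': 85.49148999545812}
scene {'mtx': array([[510.65107922,   0.        , 285.19900244],
       [  0.        , 510.65107922, 207.95483403],
       [  0.        ,   0.        ,   1.        ]]), 'world_to_cam': array([[-8.87590387e-01, -4.60083233e-01,  2.25105408e-02,
         4.69175652e+02],
       [-2.26628459e-01,  3.93621417e-01, -8.90899389e-01,
         1.90101545e+02],
       [ 4.01027240e-01, -7.95855263e-01, -4.53642539e-01,
       
[... 659 characters left out ...]
371765,   0.        , 280.90428722],
       [  0.        , 354.40371765, 211.20291347],
       [  0.        ,   0.        ,   1.        ]]), 'hand_eye': array([[ 9.99999902e-01, -4.03463705e-04, -1.81963091e-04,
        -1.14404329e+00],
       [ 4.37325971e-04,  9.63989897e-01,  2.65938503e-01,
        -6.88617266e+01],
       [ 6.81140478e-05, -2.65938556e-01,  9.63989979e-01,
        -1.42278153e+02],
       [ 0.00000000e+00,  0.00000000e+00,  0.00000000e+00,
         1.00000000e+00]])}
18.700000000000003
['PlanningError', '__builtins__', '__cached__', '__doc__', '__file__', '__loader__', '__name__', '__package__', '__spec__', 'calibration', 'hand_in', 'hold_point_z', 'sense', 'snapshot']
```

View pics/scene0.png

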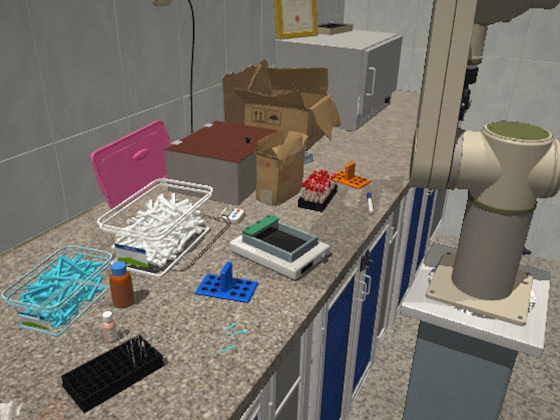

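View pics/top0.png

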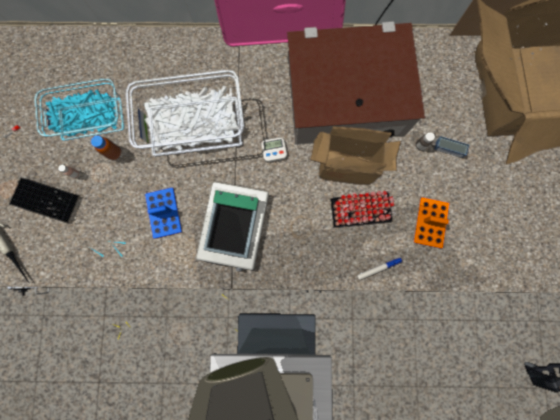

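View pics/wrist0.png

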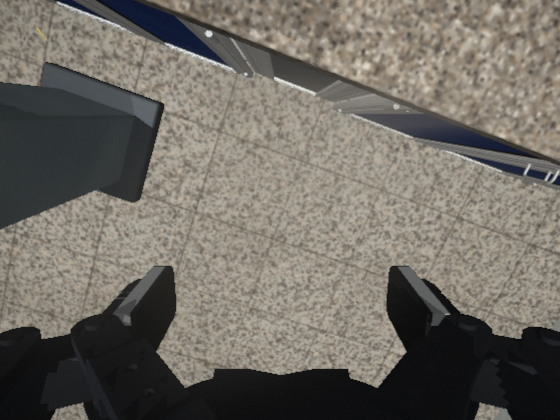

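Scene view: blue carrier at about (227,285), shaker at (280,245), green lip at (262,228). Top view: blue at (163,213), shaker at (233,227) with the lip at (236,200), orange at (432,222). The wrist camera sees only floor. Next I'll measure from top and scene together.

```bash
cat > h.py <<'E'
import numpy as np, cv2
from bench import calibration, sense
from scipy.spatial.transform import Rotation as R
def cam(n, st=None):
    c=calibration(n); K=np.array(c["mtx"])
    if n=="wrist":
        T=np.eye(4);T[:3,:3]=R.from_euler('xyz',st["tcp_rot"],degrees=True).as_matrix();T[:3,3]=st["tool_pos"]
        W=np.linalg.inv(T@np.array(c["hand_eye"]))
    else: W=np.array(c["world_to_cam"])
    return K,W
def onplane(KW,uv,z):
    K,W=KW; uv=np.atleast_2d(uv).astype(float); Ri=W[:3,:3].T; o=-Ri@W[:3,3]
    d=(Ri@np.linalg.inv(K)@np.c_[uv,np.ones(len(uv))].T).T
    return o+d*((z-o[2])/d[:,2])[:,None]
def tri(a,ua,b,ub):
    X=cv2.triangulatePoints(a[0]@a[1][:3],b[0]@b[1][:3],np.array(ua,float).reshape(2,1),np.array(ub,float).reshape(2,1))
    return (X[:3]/X[3]).ravel()
def proj(KW,P):
    K,W=KW; p=(K@(W[:3,:3]@np.atleast_2d(P).T+W[:3,3:4])).T
    return p[:,:2]/p[:,2:]
def mask(im,lo,hi):  # HSV, rgb in
    m=cv2.inRange(cv2.cvtColor(im,cv2.COLOR_BGR2HSV),lo,hi)
    n,l,s,c=cv2.connectedComponentsWithStats(m)
    return m,n,l,s,c
E
python3 - <<'E'
from h import *
for n,sc in(("top",(130,165,155,95)),("scene",(185,200,150,110))):
    im=cv2.imread(f"pics/{n}0.png"); x,y,w,h=sc
    cv2.imwrite(f"pics/{n}z.png",cv2.resize(im[y:y+h,x:x+w],None,fx=5,fy=5,interpolation=cv2.INTER_CUBIC))
    for nm,lo,hi in(("blue",(105,150,60),(125,255,255)),("green",(60,100,40),(88,255,255))):
        m,_,l,s,c=mask(im,lo,hi)
        for i in np.argsort(-s[1:,4])[:3]+1: 
            ct=max(cv2.findContours((l==i).astype('uint8'),0,1)[0],key=len)
            print(n,nm,s[i],c[i].round(1),cv2.minAreaRect(ct)); 
            if s[i][4]>150: print(cv2.approxPolyDP(cv2.convexHull(ct),2,True).reshape(-1,2).tolist())
E
```

```text
top blue [ 146  188   35   50 1047] [163.1 212.6] ((162.80770874023438, 212.53848266601562), (45.69506072998047, 28.829072952270508), 78.69007110595703)
[[172, 188], [180, 231], [154, 237], [146, 194]]
top blue [ 92 136  12  11 105] [ 97.5 141.3] ((97.5, 141.0), (10.0, 11.0), 90.0)
top blue [387 259  14   8  61] [393.5 262.2] ((393.8620910644531, 262.1551818847656), (4.642383575439453, 13.741456031799316), 68.19859313964844)
top green [214 191  44  19 515] [235.5 200.8] ((235.47169494628906, 200.6509552001953), (42.816368103027344, 12.777338027954102), 10.619654655456543)
[[216, 191], [255, 198], [256, 207], [247, 209], [219, 204], [214, 201]]
scene blue [ 321  279   32  141 2324] [335.3 354.4] ((335.2618408203125, 348.8296203613281), (20.86077117919922, 142.25914001464844), 5.599339485168457)
[[352, 279], [337, 419], [322, 419], [329, 311]]
scene blue [ 354  234   31  153 1411] [368.6 310.6] ((368.00018310546875, 309.87371826171875), (13.482339859008789, 154.56129455566406), 7.199234485626221)
[[384, 234], [368, 360], [354, 386], [367, 264], [371, 252]]
scene blue [ 195  262   62   41 1166] [226.5 286. ] ((226.94952392578125, 280.16510009765625), (58.898536682128906, 36.838356018066406), 9.865806579589844)
[[256, 282], [247, 302], [195, 293], [207, 274], [227, 262]]
scene green [243 215  36  21 287] [260.4 225. ] ((260.6538391113281, 224.7692413330078), (9.178568840026855, 36.838314056396484), 60.2551155090332)
[[278, 218], [251, 235], [243, 231], [270, 215]]
```

```bash
echo
```

```text
(no output)
```

View pics/topz.png

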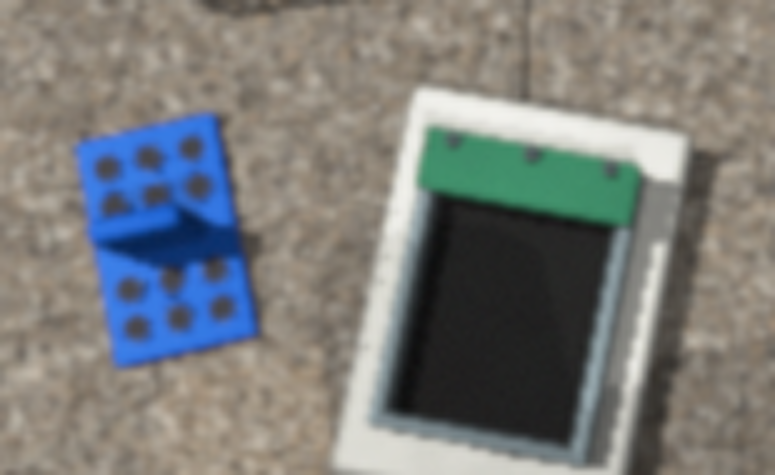

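View pics/scenez.png

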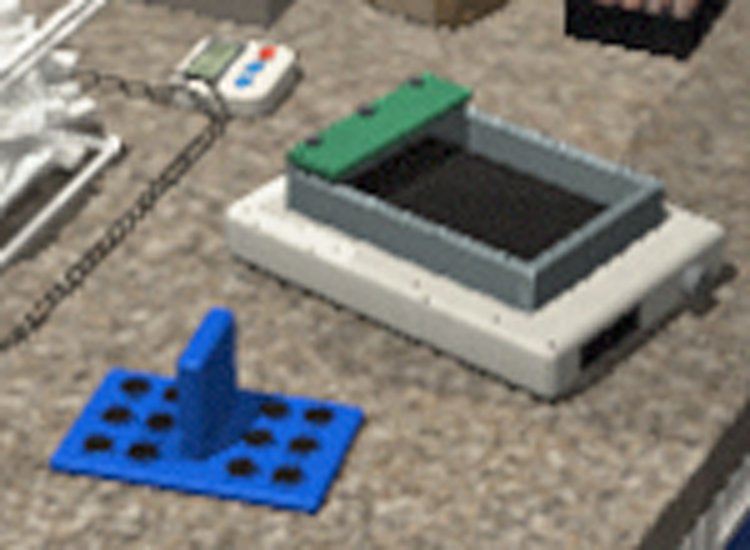

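Run:
```python
from h import *
t=cam("top");s=cam("scene")
P=onplane(t,[[172.5,187.5],[180.5,231.5],[153.5,237.5],[145.5,193.5]],8); print("blue",P.round(1),P.mean(0).round(1),np.linalg.norm(P-np.roll(P,-1,0),axis=1).round(1))
for e in(P[1]-P[0],P[2]-P[3]): print(np.degrees(np.arctan2(e[1],e[0])))
G=onplane(t,[[216,191],[255,198],[256,207],[214,201]],69);print("green",G.round(1))
```

```text
blue [[596.  280.    8. ]
 [472.9 251.1   8. ]
 [455.8 324.2   8. ]
 [578.2 354.5   8. ]] [525.7 302.4   8. ] [126.4  75.2 126.1  76.6]
-166.7807275866231
-166.135851106566
green [[574.8 146.7  69. ]
 [557.1  43.7  69. ]
 [533.2  40.6  69. ]
 [548.1 150.9  69. ]]
```

Two-view top measurement: blue centre is about (526,302) with yaw about 13.5°, and its sizes read 126 x 76 (130 x 80 nominal). The shaker is near (495,103) with yaw about -9°. I'll travel towards them and refine with the wrist camera.

```bash
python3 -m pendant '[[[-1,-0.8,0,0],[-1,-0.8,0,0],[-1,-0.8,0,0],[-1,-0.8,0,0],[-1,-0.8,0,0],[-1,-0.8,0,0],[-1,-0.8,0,0],[-1,-0.8,0,0],[-1,-0.8,0,0],[-1,-0.8,0,0]]]' 1
```

```text
time: 0.98
tool_pos: [285.6, -313.2, 225.5]
tcp_rot: [179.9, 0.5, -70.6]
ft_force: [0.2, -0.1, 0.6]
finger_gap: 85.1
```

```bash
python3 -m pendant '[[[-1,-0.85,0,0],[-1,-0.85,0,0],[-1,-0.85,0,0],[-1,-0.85,0,0],[-1,-0.85,0,0],[-1,-0.85,0,0],[-1,-0.85,0,0],[-1,-0.85,0,0],[-1,-0.85,0,0],[-1,-0.85,0,0]]]'; python3 -m pendant '[[[-1,-0.85,0,-0.15],[-1,-0.85,0,-0.15],[-1,-0.85,0,-0.15],[-1,-0.85,0,-0.15],[-1,-0.85,0,-0.15],[-1,-0.85,0,0],[-1,-0.85,0,0],[-1,-0.85,0,0],[-0.5,-0.4,0,0],[0,0,0,0]]]'
python3 - <<'E'
from bench import *
import cv2,json
s=sense(); im=snapshot("wrist")
json.dump({k:(v.tolist() if hasattr(v,'tolist') else v) for k,v in s.items()},open("w1.json","w"))
cv2.imwrite("pics/w1.png",im[:,:,::-1]); print(s["tool_pos"],s["tcp_rot"])
E
```

```text
time: 1.82
tool_pos: [380.4, -54.8, 225.5]
tcp_rot: [180.0, 0.5, -70.7]
ft_force: [0.4, 0.6, -0.4]
finger_gap: 85.3
time: 2.65
tool_pos: [452.4, 172.6, 224.9]
tcp_rot: [179.9, 0.6, -66.8]
ft_force: [-0.9, -0.7, 0.5]
finger_gap: 85.5
[452.42745449 172.58905089 224.85591717] [179.92569226   0.59203442 -66.83296176]
```

View pics/w1.png

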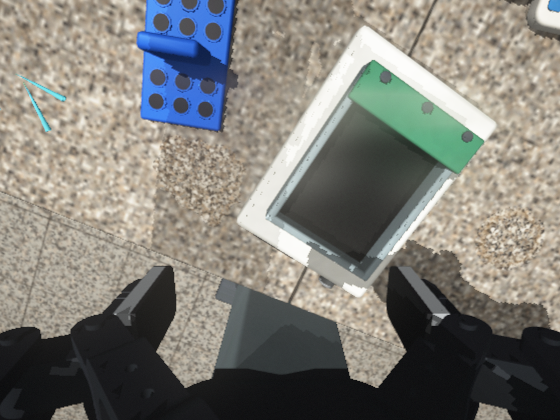

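Run:
```python
from h import *
import json
st=json.load(open("w1.json")); w=cam("wrist",st);t=cam("top");s=cam("scene")
im=cv2.imread("pics/w1.png")
m,_,l,ss,c=mask(im,(60,80,40),(88,255,255)); i=np.argmax(ss[1:,4])+1
ct=max(cv2.findContours((l==i).astype('uint8'),0,1)[0],key=len); q=cv2.approxPolyDP(cv2.convexHull(ct),4,True).reshape(-1,2); print(q.tolist()); 
v=im.copy(); [cv2.circle(v,tuple(map(int,p)),1,(0,0,255),-1) for p in q]
cv2.imwrite("pics/w1z.png",cv2.resize(v[20:300,230:510],None,fx=2.1,fy=2.1,interpolation=cv2.INTER_CUBIC))
print(onplane(w,q,69).round(1))
b=onplane(w,[[142,120],[220,130]],8);print("blue nearend",b.round(1), np.linalg.norm(b[0]-b[1]))
```

```text
[[370, 106], [392, 100], [464, 127], [483, 141], [455, 172]]
[[548.  138.5  69. ]
 [559.  124.4  69. ]
 [563.4  60.8  69. ]
 [559.8  40.6  69. ]
 [528.5  48.5  69. ]]
blue nearend [[454.7 326.    8. ]
 [476.  251.9   8. ]] 77.14171269037695
```

View pics/w1z.png

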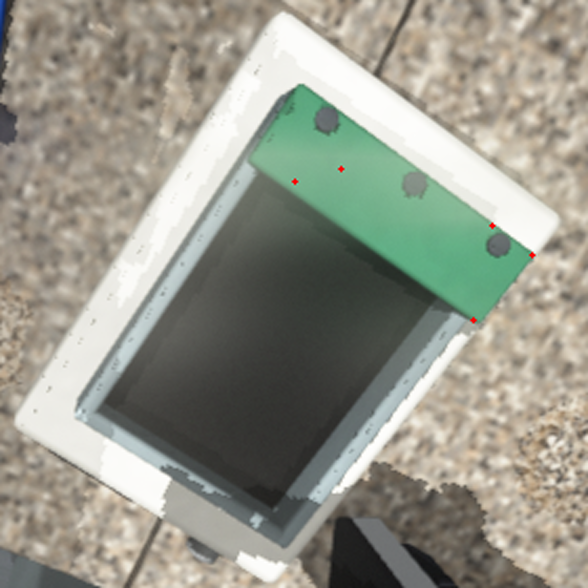

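Run:
```python
from h import *
import json
st=json.load(open("w1.json")); w=cam("wrist",st);t=cam("top");s=cam("scene")
Z=lambda a:np.array(a)/2.1+[230,20]
L=Z([[248,158],[474,322],[298,85],[533,255]])
S=np.array([[252.4,235.6],[279.4,218.4],[242.6,231.4],[271,215]])
T=np.array([[84,38],[127+0,45],[86,26],[128,33]])
Tt=np.array([[421,188],[636,226],[428,127],[640,167]])/5+[130,165]
print("tri w-s");P=np.array([tri(w,a,s,b) for a,b in zip(L,S)]);print(P.round(1))
print("tri t-s");print(np.array([tri(t,a,s,b) for a,b in zip(Tt,S)]).round(1))
print("plane w");Q=onplane(w,L,69);print(Q.round(1)); 
print("plane t");Q2=onplane(t,Tt,69);print(Q2.round(1))
for q in(Q,Q2):
    e=q[0]-q[1];yaw=np.degrees(np.arctan2(e[1],e[0]))-90;print(yaw,np.linalg.norm(e),np.linalg.norm(q[0]-q[2]));ex=np.array([np.cos(np.radians(yaw)),np.sin(np.radians(yaw))]);print("origin",(q[:2,:2].mean(0)-46*ex).round(1))
N=onplane(w,Z([[78,412],[290,548]]),58);print("nearwall",N.round(1),np.linalg.norm(N[0]-N[1]))
e=N[0]-N[1];print(np.degrees(np.arctan2(e[1],e[0]))-90)
Nt=onplane(t,np.array([[370,420],[588,465]])/5+[130,165],58);print(Nt.round(1))
# bar top of blue
bs=np.array([[[217,312]],[[185,360]]])
print("bar top: w (138,43),(198,49)..")
```

```text
tri w-s
[[545.8 155.5  64.4]
 [525.9  44.9  67.5]
 [577.4 150.5  65.5]
 [557.6  35.3  65.1]]
tri t-s
[[545.4 151.6  62.5]
 [527.1  38.3  64.2]
 [577.1 148.5  64.4]
 [555.9  35.8  66.3]]
plane w
[[548.5 158.2  69. ]
 [527.7  47.4  69. ]
 [579.  152.5  69. ]
 [559.8  39.8  69. ]]
plane t
[[543.9 150.2  69. ]
 [524.8  37.3  69. ]
 [576.4 147.8  69. ]
 [556.1  35.9  69. ]]
-10.631392139958663 112.78809367775673 30.967095152774874
origin [492.9 111.3]
-9.571764125741566 114.49752737974943 32.65763733679553
origin [489.  101.4]
nearwall [[426.8 178.3  58. ]
 [405.5  65.1  58. ]] 115.21820901966235
-10.665178628069995
[[423.4 174.   58. ]
 [401.4  60.3  58. ]]
bar top: w (138,43),(198,49)..
```

```bash
python3 -m pendant '[[[-0.7,-0.8,0.35,0.3],[-0.7,-0.8,0.35,0.3],[-0.7,-0.8,0.35,0.3],[-0.7,-0.8,0.35,0.3],[-0.7,-0.8,0.35,0.3],[-0.7,-0.8,0.35,0.3],[-0.7,-0.8,0.35,0.3],[0,0,0,0],[0,0,0,0],[0,0,0,0]]]'
cat > look.py <<'E'
from bench import *
import cv2,json,sys
n=sys.argv[1]
s=sense(); im=snapshot("wrist")
json.dump({k:(v.tolist() if hasattr(v,'tolist') else v) for k,v in s.items()},open(n+".json","w"))
cv2.imwrite(f"pics/{n}.png",im[:,:,::-1]); print(s["tool_pos"],s["tcp_rot"],s["qd"].round(1))
E
python3 look.py w2
```

```text
time: 3.53
tool_pos: [528.7, 293.9, 172.8]
tcp_rot: [179.6, 0.2, -77.3]
ft_force: [1.1, 0.3, -0.6]
finger_gap: 85.7
[528.68425279 293.93894142 172.76830843] [179.55581556   0.21191612 -77.31087422] [-1.  -0.6  0.5 -0.5  0.5 -0.8]
```

View pics/w2.png

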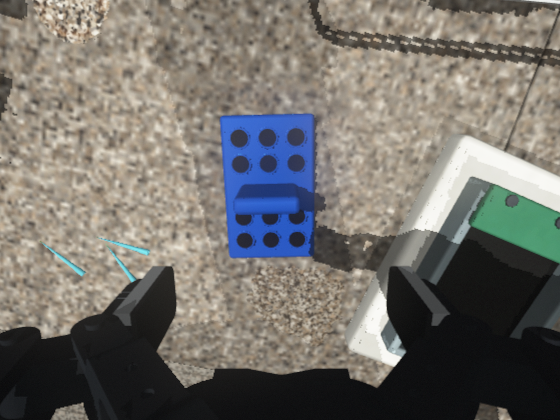

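Run:
```python
from h import *
import json
st=json.load(open("w2.json")); w=cam("wrist",st);s=cam("scene")
im=cv2.imread("pics/w2.png")
m,_,l,ss,c=mask(im,(105,130,50),(125,255,255)); i=np.argmax(ss[1:,4])+1
ct=max(cv2.findContours((l==i).astype('uint8'),0,1)[0],key=len); q=cv2.approxPolyDP(cv2.convexHull(ct),4,True).reshape(-1,2); print(q.tolist())
P=onplane(w,q,8);print(P.round(1))
cv2.imwrite("pics/w2z.png",cv2.resize(im[100:270,200:330],None,fx=3.5,fy=3.5,interpolation=cv2.INTER_CUBIC))
```

```text
[[311, 114], [313, 253], [230, 256], [220, 118]]
[[599.1 286.1   8. ]
 [478.5 254.1   8. ]
 [458.5 328.9   8. ]
 [579.3 359.6   8. ]]
```

View pics/w2z.png

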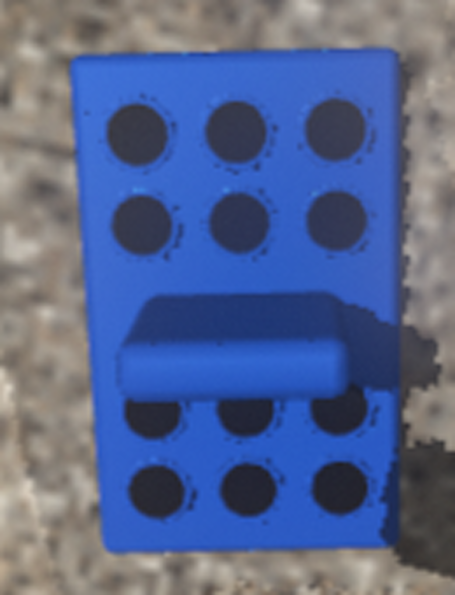

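Run:
```python
from h import *
import json
st=json.load(open("w2.json")); w=cam("wrist",st);s=cam("scene");t=cam("top")
c=np.array([[118,345],[348,340],[348,395],[120,395]])/3.5+[200,100]
P=onplane(w,c,63);print(P.round(1),P.mean(0).round(1))
b=[208/5+185,337/5+200]
print("tri w-s",tri(w,c.mean(0),s,b).round(1)); 
tb=np.array([133,222])/5+[130,165]
print("tri t-s",tri(t,tb,s,b).round(1),"top plane",onplane(t,tb,63).round(1)); print("scene plane",onplane(s,b,63).round(1))
Rm=R.from_euler('xyz',st["tcp_rot"],degrees=True).as_matrix()
for tgt in([528,305,0],):
  print(Rm.T@(np.array(tgt)-st["tool_pos"]))
```

```text
[[528.4 331.1  63. ]
 [540.  284.5  63. ]
 [528.4 281.7  63. ]
 [517.8 328.6  63. ]] [528.7 306.5  63. ]
tri w-s [525.6 304.4  60.4]
tri t-s [525.3 302.7  60.2] top plane [[525.4 302.   63. ]]
scene plane [[522.6 306.2  63. ]]
[-10.30212963  -3.10176421 172.78874038]
```

```bash
python3 -m pendant '[[[-0.27,0,0,-0.14],[-0.27,0,0,-0.14],[0,0,0.5,0],[0,0,0.9,0],[0,0,0.9,0],[0,0,0.9,0],[0,0,0.9,0],[0,0,0.5,0],[0,0,0,0],[0,0,0,0]]]'; python3 look.py w3
```

```text
time: 4.42
tool_pos: [525.9, 303.5, 80.2]
tcp_rot: [-180.0, 0.3, -75.9]
ft_force: [-0.2, -0.2, 0.6]
finger_gap: 85.4
[525.8741719  303.52852663  80.21276912] [-179.95607211    0.27018724  -75.85390573] [ 0.1  0.4  1.   0.  -0.4 -0.1]
```

View pics/w3.png

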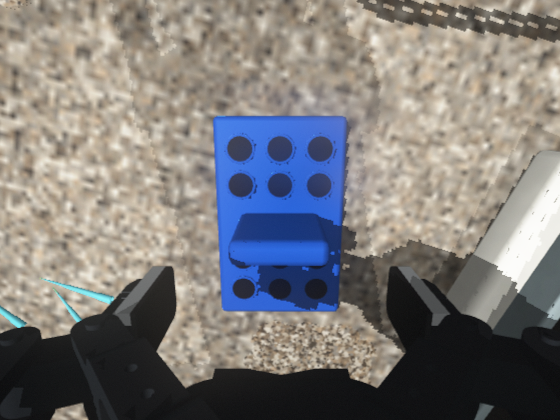

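Run:
```python
from h import *
import json
st=json.load(open("w3.json")); w=cam("wrist",st)
P=onplane(w,[[230,245],[326,242],[328,263],[231,265]],63);print(P.round(1),P.mean(0).round(1))
Rm=R.from_euler('xyz',st["tcp_rot"],degrees=True).as_matrix()
print(Rm.T@(P.mean(0)-st["tool_pos"]))
e=P[0]-P[1];print(np.degrees(np.arctan2(e[1],e[0]))-90)
```

```text
[[527.2 330.5  63. ]
 [540.  286.3  63. ]
 [529.8 282.4  63. ]
 [517.2 327.9  63. ]] [528.6 306.8  63. ]
[-2.4105299  -3.38234387 17.22692608]
16.127367757860313
```

```bash
python3 -m pendant '[[[-0.08,-0.12,0.5,-0.1],[0,0,0.9,-0.1],[0,0,0.8,0],[0,0,0.45,0],[0,0,0,0],[0,0,0,0],[0,0,0,0],[0,0,0,0],[0,0,0,0],[0,0,0,0]]]' 1 30; python3 -m pendant '[[[0,0,0,0],[0,0,0,0],[0,0,0,0],[0,0,0,0],[0,0,0,0],[0,0,0,0],[0,0,0,0],[0,0,0,0],[0,0,0,0],[0,0,0,0]]]' -1 30; python3 look.py w4
```

```text
time: 5.3
tool_pos: [535.2, 309.8, 34.1]
tcp_rot: [-179.0, 0.4, -74.8]
ft_force: [-0.7, 0.4, 0.1]
finger_gap: 85.3
time: 6.13
tool_pos: [536.4, 310.2, 36.1]
tcp_rot: [-178.9, 0.4, -74.8]
ft_force: [0.8, 0.0, 0.2]
finger_gap: 49.3
[536.38169904 310.24807143  36.06757367] [-178.87386843    0.4457529   -74.75663055] [ 0.   0.  -0.  -0.   0.1 -0. ]
```

View pics/w4.png

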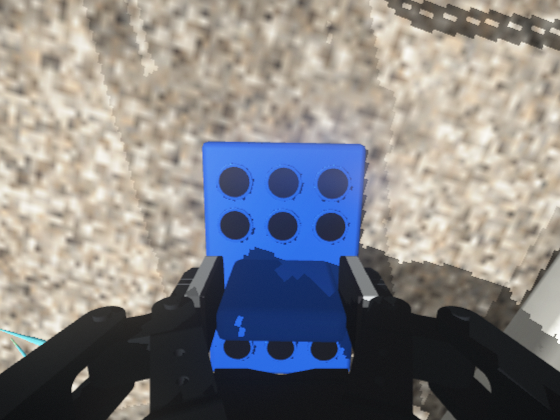

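The grip shut at 49.3 mm on the bar, whose sides show between the pads at v≈260-340. But the TCP ended about 8 mm too far forward and 9 mm too high. I'll check the joints for the reason.

Run:
```python
from bench import *
import json
s=sense()
for k in("joint_pos","joint_efforts","ft_force","wrist_torque","tool_pos"):print(k,s[k].round(2))
for n in("w1","w2","w3"):
    j=json.load(open(n+".json"));print(n,[round(x,1) for x in j["joint_pos"]],[round(x,1) for x in j["joint_efforts"]])
```

```text
joint_pos [25.16 19.09 93.11  0.27 66.61 99.82]
joint_efforts [-3.000e-02 -6.164e+01 -4.449e+01  8.000e-02 -1.700e-01 -1.000e-02]
ft_force [-0.38  0.08  1.07]
wrist_torque [-0.07  0.05 -0.04]
tool_pos [536.37 310.27  36.05]
w1 [14.4, -10.5, 103.6, 0.6, 87.1, 81.2] [0.7, -39.9, -50.4, 0.2, -0.2, 0.6]
w2 [24.0, 10.5, 88.1, 0.3, 81.8, 101.3] [0.5, -58.0, -49.5, 0.1, -0.1, 0.1]
w3 [25.0, 15.2, 92.7, 0.3, 71.9, 100.8] [0.0, -58.6, -45.0, 0.0, -0.1, -0.0]
```

The joints are well inside their ranges, so the row following was just off. At this height the pads hold only the top of the bar, so I'll open, move back 8 mm, go down 9 mm and grasp again.

```bash
python3 -m pendant '[[[0,0,0,0],[0,0,0,0],[0,0,0,0],[0,0.2,0,0],[0,0.2,0.15,0],[0,0,0.15,0],[0,0,0.15,0],[0,0,0,0],[0,0,0,0],[0,0,0,0]]]' 1 30; python3 look.py w5
```

```text
time: 7.02
tool_pos: [527.0, 307.7, 25.0]
tcp_rot: [-179.0, 0.4, -74.8]
ft_force: [0.3, 0.1, -0.2]
finger_gap: 85.1
[527.02681508 307.7368782   24.98967904] [-178.96681347    0.43904341  -74.75548878] [-0.1  0.2 -0.   0.1  0.  -0. ]
```

View pics/w5.png

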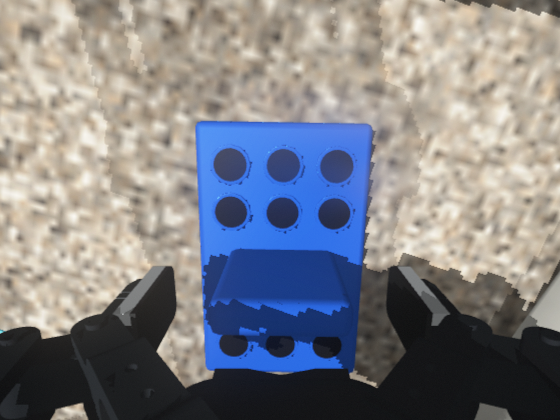

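```bash
python3 -m pendant '[[[0,0,0,0],[0,0,0,0],[0,0,0,0],[0,0,0,0],[0,0,0,0],[0,0,0,0],[0,0,0,0],[0,0,-0.3,0],[0,0,-0.6,0],[0,0,-0.6,0]]]' -1 30; python3 look.py w6
```

```text
time: 7.9
tool_pos: [524.3, 306.2, 53.5]
tcp_rot: [-179.3, 0.4, -74.8]
ft_force: [0.5, -0.8, -2.1]
finger_gap: 49.9
[524.30224757 306.21002295  53.51598271] [-179.31838245    0.37483415  -74.76153679] [ -0.  -11.2  -3.5  -0.1  15.5   0. ]
```

View pics/w6.png

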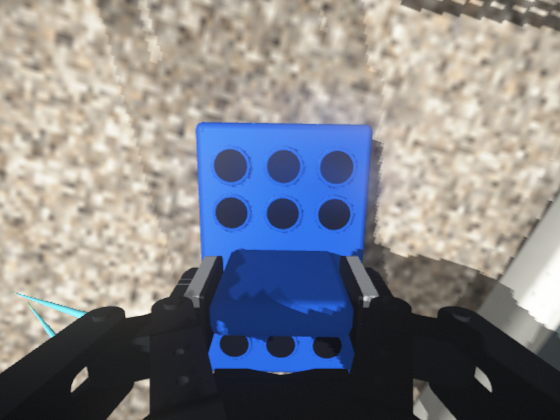

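Carrier lifted (wrist -2 N, gap 49.9 mm), its plate level and even between the fingers. Now raising it, turning to the shaker's yaw and carrying it above the tray.

```bash
python3 -m pendant '[[[0,0,-1,0],[0,0,-1,0],[0.3,0.1,-1,0.5],[0.8,0.3,-0.5,0.5],[0.9,0.3,0,0.5],[0.9,0.3,0,0.5],[0.9,0.3,0,0.5],[0.9,0.3,0,0.5],[0.9,0.3,0,0.5],[0.9,0.3,0,0.5]]]'; python3 -m pendant '[[[0.9,0.3,0,0.5],[0.9,0.3,0,0.5],[0.7,0.3,0,0.5],[0.3,0.1,0,0.1],[0,0,0,0],[0,0,0,0],[0,0,0,0],[0,0,0,0],[0,0,0,0],[0,0,0,0]]]'; python3 look.py w7
```

```text
time: 8.78
tool_pos: [499.7, 172.7, 141.9]
tcp_rot: [-178.2, 1.2, -93.6]
ft_force: [0.4, -0.2, -1.8]
finger_gap: 49.6
time: 9.62
tool_pos: [475.4, 116.6, 147.1]
tcp_rot: [-177.8, 1.6, -101.2]
ft_force: [-0.7, 0.6, -1.9]
finger_gap: 49.7
[475.44154876 116.57015961 147.13496687] [-177.76003082    1.6135585  -101.20627259] [ 0.6  0.7 -0.6  0.2 -0.1 -0.1]
```

View pics/w7.png

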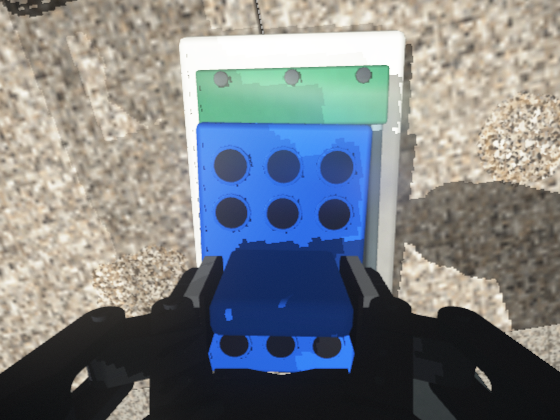

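Run:
```python
from h import *
import json
im=cv2.imread("pics/w7.png")
cv2.imwrite("pics/w7z.png",cv2.resize(im[20:140,170:420],None,fx=3.2,fy=3.2,interpolation=cv2.INTER_CUBIC))
st=json.load(open("w7.json"));Rm=R.from_euler('xyz',st["tcp_rot"],degrees=True).as_matrix();print(Rm.round(3))
```

```text
[[-0.194 -0.98   0.044]
 [-0.981  0.195  0.02 ]
 [-0.028 -0.039 -0.999]]
```

View pics/w7z.png

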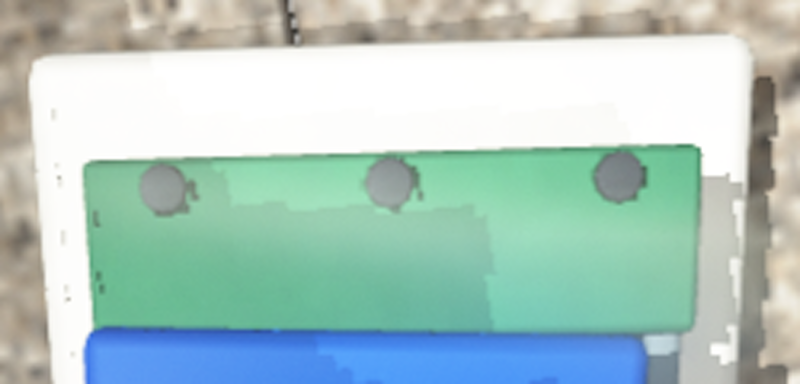

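Run:
```python
from h import *
import json
st=json.load(open("w7.json"));w=cam("wrist",st);Rm=R.from_euler('xyz',st["tcp_rot"],degrees=True).as_matrix();tp=np.array(st["tool_pos"])
L=np.array([[85,162],[701,146],[694,332],[93,328]])/3.2+[170,20]
q=onplane(w,L,69);print(q.round(1))
e=q[0]-q[1];yaw=np.degrees(np.arctan2(e[1],e[0]))-90;ex=np.array([np.cos(np.radians(yaw)),np.sin(np.radians(yaw))]);ey=np.array([-ex[1],ex[0]])
print("yaw",yaw,np.linalg.norm(e),np.linalg.norm(q[1]-q[2]))
mid=q.mean(0)[:2]; o=mid-62*ex; 
e=q[2]-q[1];print("len dir",np.degrees(np.arctan2(-e[1],-e[0])))
near=(q[2]+q[3])[:2]/2;print("origin",(near-46*ex).round(1),((q[0]+q[1])[:2]/2-(46+np.linalg.norm(q[1]-q[2]))*ex).round(1))
o=near-46*ex
c=tp+Rm@[0,0,0]
print("TCP in shaker",(tp[:2]-o)@ex,(tp[:2]-o)@ey)
# plate far edge in the tool frame (top face assumed 8 above underside)
print("px of plate far corners",)
from h import onplane
B=np.array([[88,332],[645,338]])/3.2+[170,20]
for z in (tp[2]-25+8,):
    p=onplane(w,B,z);print(p.round(1),((p[:,:2]-o)@np.c_[ex,ey]).round(1),np.linalg.norm(p[0]-p[1]))
```

```text
[[579.9 151.1  69. ]
 [560.1  39.4  69. ]
 [527.5  44.9  69. ]
 [550.6 157.   69. ]]
yaw -10.084063916497627 113.49230452663146 33.01449117883325
len dir -9.558459170401404
origin [493.8 109. ] [492.2 109.1]
TCP in shaker -19.353446722930506 4.252142190577713
px of plate far corners
[[546.3 142.8 130.1]
 [530.4  67.3 130.1]] [[ 45.8  42.5]
 [ 43.4 -34.7]] 77.2027048653027
```

```bash
python3 -m pendant '[[[0.06,0.06,0.3,-0.06],[0.06,0.06,0.5,-0.06],[0.06,0.06,0.5,-0.06],[0.06,0.06,0.5,-0.06],[0.06,0.06,0.5,-0.06],[0,0,0.3,-0.06],[0,0,0,0],[0,0,0,0],[0,0,0,0],[0,0,0,0]]]'; python3 look.py w8
python3 - <<'E'
from bench import *
import cv2
cv2.imwrite("pics/s8.png",cv2.resize(snapshot("scene")[180:300,200:360,::-1],None,fx=5,fy=5,interpolation=cv2.INTER_CUBIC))
E
```

```text
time: 10.5
tool_pos: [467.8, 112.7, 85.9]
tcp_rot: [-178.0, 1.5, -99.3]
ft_force: [0.1, 0.9, -1.3]
finger_gap: 49.5
[467.83120153 112.67825156  85.94475635] [-178.02990167    1.45630524  -99.31231633] [ 0.  -0.1 -0.4 -0.   0.   0.1]
```

View pics/w8.png

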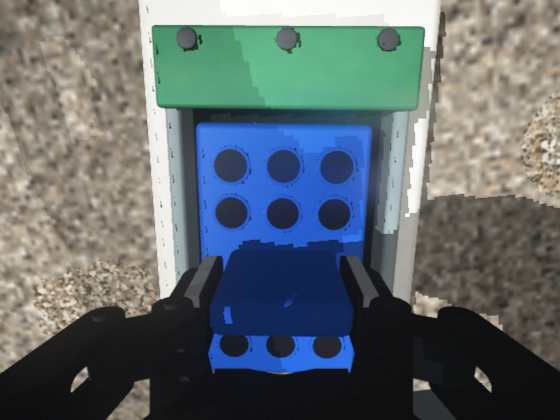

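View pics/s8.png

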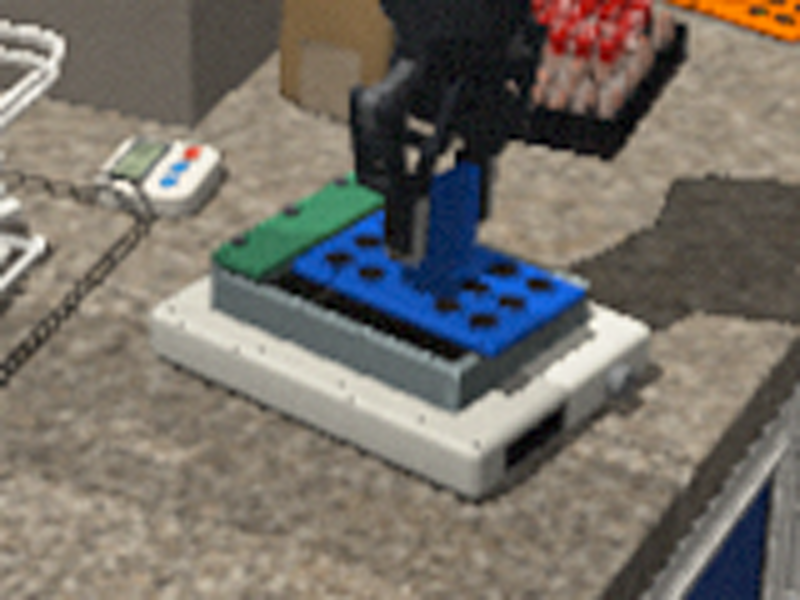

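Wrist view: plate at u 197-372, between the tray walls, far edge at v 124 with a gap of about 8 mm to the lip edge (v 107). Scene view: near end of the plate over the near wall. Now I press down so that the near wall tips the plate about the jaw axis.

```bash
python3 -m pendant '[[[0,0,0.15,0],[0,0,0.15,0],[0,0,0.15,0],[0,0,0.15,0],[0,0,0.1,0],[0,0,0,0],[0,0,0,0],[0,0,0,0],[0,0,0,0],[0,0,0,0]]]'; python3 look.py w9
python3 - <<'E'
from bench import *
import cv2
cv2.imwrite("pics/s9.png",cv2.resize(snapshot("scene")[180:300,200:360,::-1],None,fx=5,fy=5,interpolation=cv2.INTER_CUBIC))
E
```

```text
time: 11.43
tool_pos: [475.0, 112.9, 78.0]
tcp_rot: [-177.2, 1.6, -99.3]
ft_force: [0.2, -0.0, 1.5]
finger_gap: 49.9
[474.96051874 112.87132535  78.01908784] [-177.24125595    1.56551089  -99.2638328 ] [-0.   0.1  0.1  0.  -0.1 -0. ]
```

View pics/w9.png

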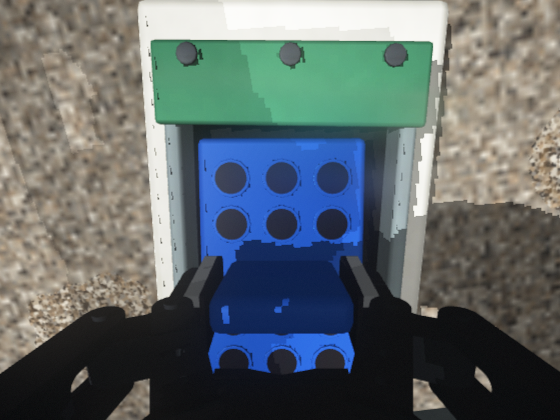

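View pics/s9.png

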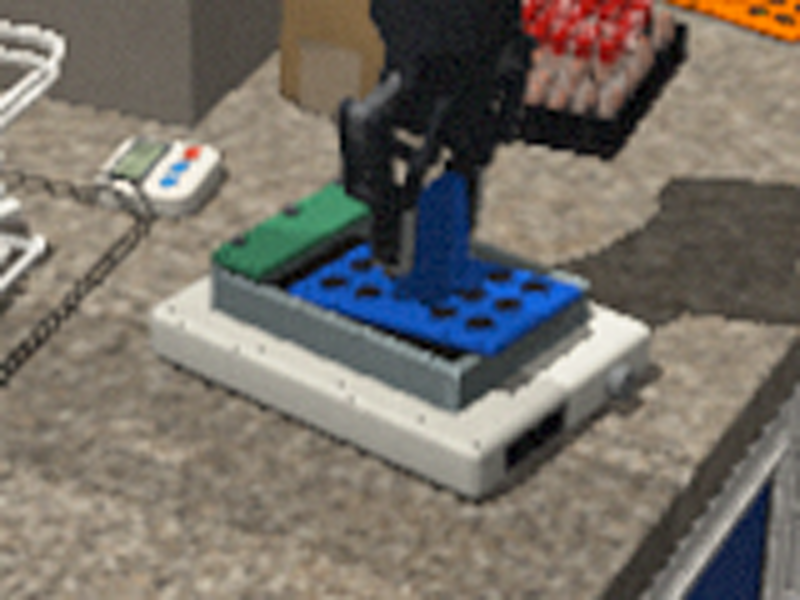

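The plate now pivots nose-down in the jaws: its far edge narrowed from 175 to 165 px and in the scene view the far end sits below the lip. Pressing further.

```bash
python3 -m pendant '[[[0,0.15,0.15,0],[0,0.15,0.15,0],[0,0.15,0.15,0],[0,0.1,0.15,0],[0,0,0,0],[0,0,0,0],[0,0,0,0],[0,0,0,0],[0,0,0,0],[0,0,0,0]]]'; python3 look.py w10
python3 - <<'E'
from bench import *
import cv2
cv2.imwrite("pics/s10.png",cv2.resize(snapshot("scene")[180:300,200:360,::-1],None,fx=5,fy=5,interpolation=cv2.INTER_CUBIC))
E
```

```text
time: 12.37
tool_pos: [477.0, 114.3, 74.4]
tcp_rot: [-175.7, 1.8, -99.2]
ft_force: [0.2, -1.1, 1.6]
finger_gap: 49.4
[476.96938829 114.31850675  74.40173176] [-175.67428757    1.76422395  -99.16147102] [-0.   0.  -0.2 -0.1  0.1  0.1]
```

View pics/w10.png

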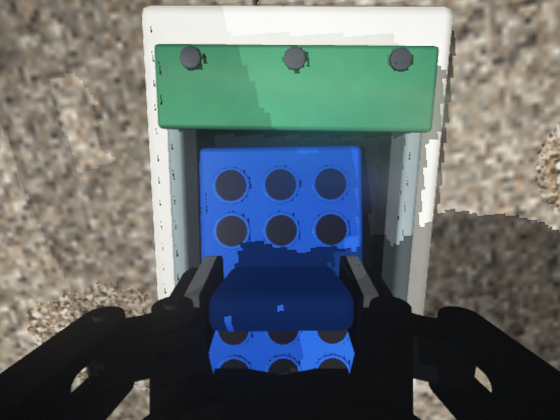

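View pics/s10.png

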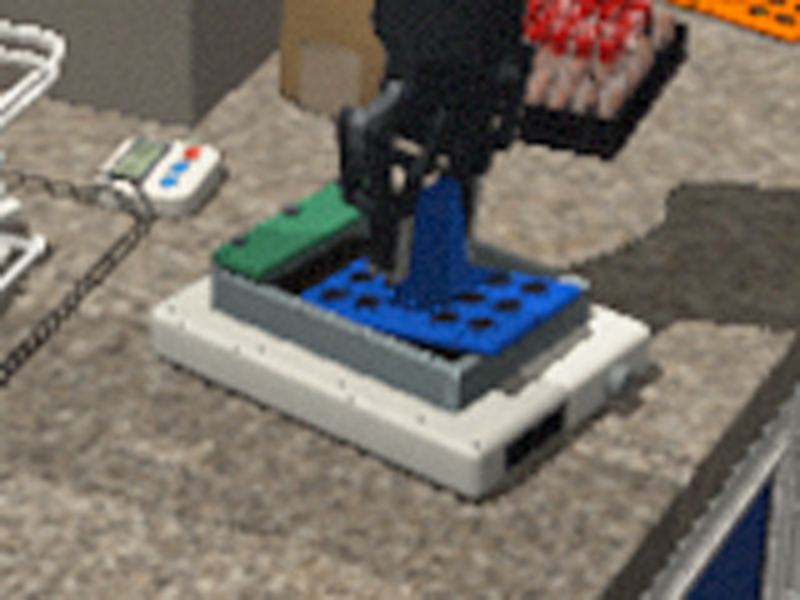

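```bash
cat > pl.py <<'E'
from h import *
import json,sys
n=sys.argv[1];uL,uR,v=map(float,sys.argv[2:5])
st=json.load(open(n+".json"));K,W=cam("wrist",st)
d=80*K[0,0]/(uR-uL)
p=np.linalg.inv(K)@[(uL+uR)/2,v,1]*d
P=np.linalg.inv(W)@np.r_[p,1];o=np.array([493.5,109.]);a=np.radians(-10);ex=np.array([np.cos(a),np.sin(a)]);ey=np.array([-ex[1],ex[0]])
print("far top edge: shaker x %.1f y %.1f z %.1f"%((P[:2]-o)@ex,(P[:2]-o)@ey,P[2]))
T=np.array(st["tool_pos"]);print("TCP shaker %.1f %.1f %.1f"%((T[:2]-o)@ex,(T[:2]-o)@ey,T[2]))
Rm=R.from_euler('xyz',st["tcp_rot"],degrees=True).as_matrix()
piv=T-22*Rm[:,2];h=39 # pivot above plate top
X=np.array([(P[:2]-piv[:2])@ex,P[2]-piv[2]]);L=np.hypot(65,h)
print("pivot->edge",X.round(1),"len %.1f exp %.1f"%(np.hypot(*X),L),"nose-down deg %.1f"%(np.degrees(np.arctan2(-X[1],X[0])-np.arctan2(h,65))))
E
for a in "w7 197.5 371.5 124.5" "w8 197 371.5 124.5" "w9 199 364 140" "w10 200.5 361 148.5"; do echo $a; python3 pl.py $a; done
```

```text
w7 197.5 371.5 124.5
far top edge: shaker x 45.0 y 3.7 z 124.1
TCP shaker -19.1 4.3 147.1
pivot->edge [ 65. -45.] len 79.0 exp 75.8 nose-down deg 3.7
w8 197 371.5 124.5
far top edge: shaker x 38.1 y 0.7 z 63.1
TCP shaker -25.9 -0.8 85.9
pivot->edge [ 64.7 -44.8] len 78.7 exp 75.8 nose-down deg 3.7
w9 199 364 140
far top edge: shaker x 38.2 y 3.6 z 48.1
TCP shaker -18.9 0.6 78.0
pivot->edge [ 58.2 -51.9] len 77.9 exp 75.8 nose-down deg 10.7
w10 200.5 361 148.5
far top edge: shaker x 36.6 y 6.0 z 42.0
TCP shaker -17.2 2.4 74.4
pivot->edge [ 55.4 -54.3] len 77.6 exp 75.8 nose-down deg 13.5
```

Far tip is now about 4 mm above the floor, pitch roughly 9-10°. The plate has drifted about 5 mm towards +y. I'll lift 2 mm, then shift sideways and forward under the lip.

```bash
python3 -m pendant '[[[0,0,-0.12,0],[0.1,-0.05,0,0],[0.1,-0.15,0.01,0],[0.05,-0.15,0.01,0],[0,-0.15,0.01,0],[0,-0.15,0.01,0],[0,-0.1,0.01,0],[0,0,0,0],[0,0,0,0],[0,0,0,0]]]'; python3 look.py w11
python3 - <<'E'
from bench import *
import cv2
cv2.imwrite("pics/s11.png",cv2.resize(snapshot("scene")[180:300,200:360,::-1],None,fx=5,fy=5,interpolation=cv2.INTER_CUBIC))
E
```

```text
time: 13.3
tool_pos: [490.0, 106.1, 74.3]
tcp_rot: [-176.0, 1.7, -99.2]
ft_force: [0.2, -0.0, -1.9]
finger_gap: 49.3
[489.98130097 106.12394905  74.33491327] [-176.01167063    1.73408507  -99.21224768] [-0.   0.2 -0.1 -0.   0.   0. ]
```

View pics/w11.png

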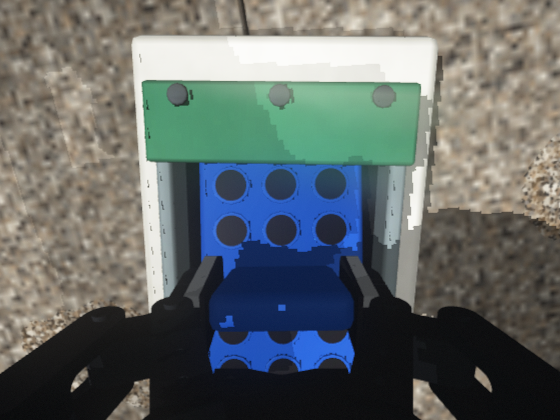

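View pics/s11.png

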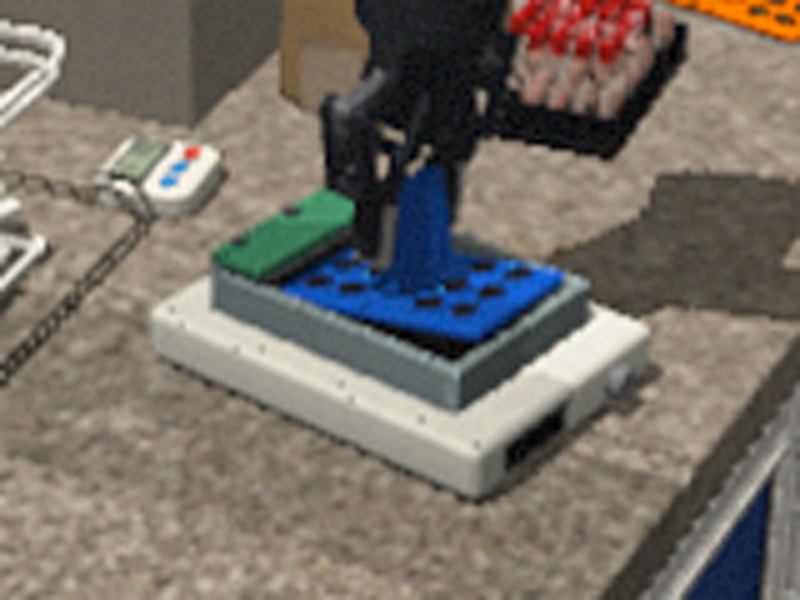

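The tip is under the lip and free (only the carrier's own weight, -1.9 N), plate centred in u with the lip (281 against 281). About 10 mm more forward.

```bash
python3 -m pendant '[[[0,-0.12,0.01,0],[0,-0.12,0.01,0],[0,-0.12,0.01,0],[0,-0.12,0.01,0],[0,-0.05,0,0],[0,0,0,0],[0,0,0,0],[0,0,0,0],[0,0,0,0],[0,0,0,0]]]'; python3 look.py w12
python3 - <<'E'
from bench import *
import cv2
cv2.imwrite("pics/s12.png",cv2.resize(snapshot("scene")[180:300,200:360,::-1],None,fx=5,fy=5,interpolation=cv2.INTER_CUBIC))
cv2.imwrite("pics/t12.png",cv2.resize(snapshot("top")[175:285,185:285,::-1],None,fx=5,fy=5,interpolation=cv2.INTER_CUBIC))
E
```

```text
time: 14.23
tool_pos: [501.5, 104.4, 74.4]
tcp_rot: [-176.0, 1.7, -99.2]
ft_force: [0.3, -0.2, -1.9]
finger_gap: 49.6
[501.49314872 104.41975926  74.37446387] [-176.00293832    1.73676091  -99.19114069] [ 0.  -0.   0.2 -0.1  0.  -0.1]
```

View pics/t12.png

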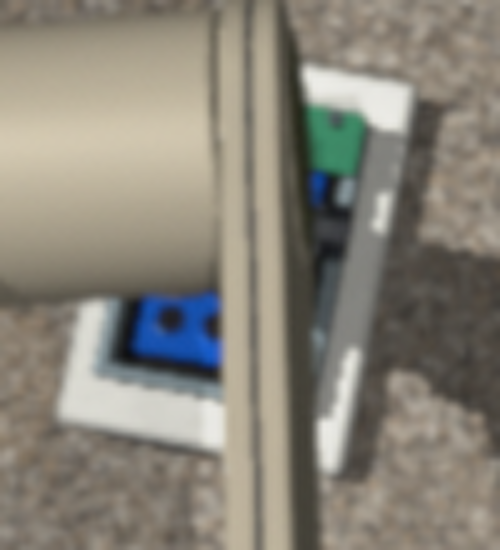

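View pics/s12.png

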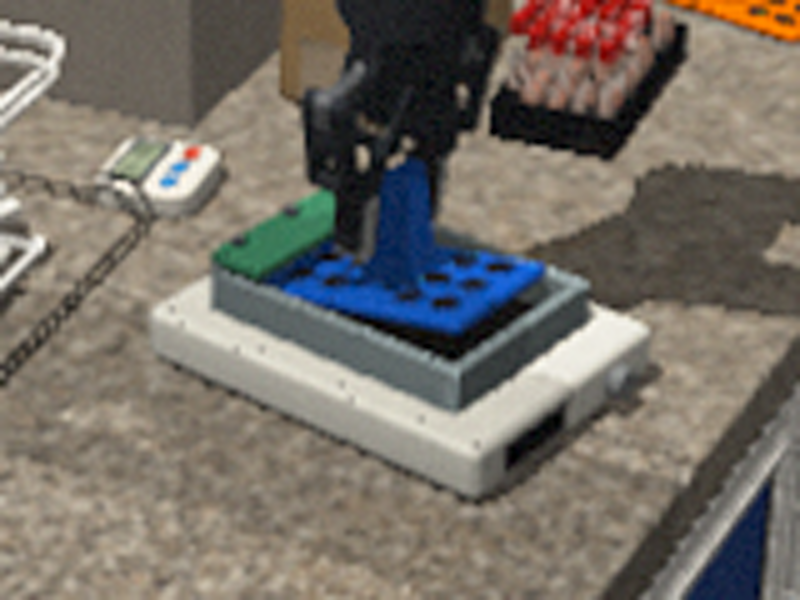

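View pics/w12.png

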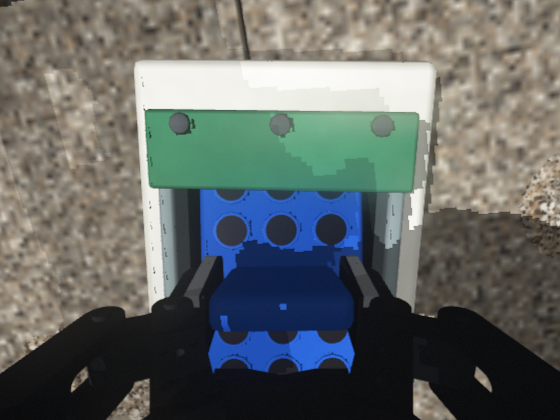

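```bash
python3 - <<'E'
from h import *
t=cam("top");Z=lambda a:np.array(a)/5+[185,175]
a=np.radians(-10);ex=np.array([np.cos(a),np.sin(a)]);ey=np.array([-ex[1],ex[0]])
ow=onplane(t,Z([[97,374],[220,395]]),58)[:,:2];print("outer near wall",(ow@np.c_[ex,ey]).round(1))
for z in(62,66,70):
    p=onplane(t,Z([[133,356],[220,366]]),z)[:,:2];print(z,"plate near",(p@np.c_[ex,ey]).round(1), "x rel shaker",((p@ex)-(ow@ex)-80).round(1))
s=cam("scene");S=lambda a:np.array(a)/5+[200,180]
q=[tri(t,Z([133,356]),s,S([465,325]))];print("near +y corner tri",np.round(q,1))
E
python3 pl.py w12 200.5 361 148.5
```

```text
outer near wall [[384.9 243.4]
 [386.1 178.5]]
62 plate near [[397.4 226.3]
 [400.6 180.9]] x rel shaker [-67.6 -65.5]
66 plate near [[397.3 225.5]
 [400.5 180.3]] x rel shaker [-67.7 -65.6]
70 plate near [[397.2 224.7]
 [400.4 179.7]] x rel shaker [-67.7 -65.7]
near +y corner tri [[430.  152.3  69.4]]
far top edge: shaker x 62.3 y 0.5 z 41.7
TCP shaker 8.7 -3.1 74.4
pivot->edge [ 55.1 -54.6] len 77.6 exp 75.8 nose-down deg 13.8
```

Triangulated: near top corner at z 69, shaker x about -67, so 4-5 mm clear inside the near wall; far edge at x about 62, under the lip. Now lowering: the far tip meets the floor and the plate levels, with a slight pull back to keep play at the far wall.

```bash
python3 -m pendant '[[[0,0,0.12,0],[0,0.03,0.12,0],[0,0.05,0.12,0],[0,0.05,0.12,0],[0,0,0,0],[0,0,0,0],[0,0,0,0],[0,0,0,0],[0,0,0,0],[0,0,0,0]]]'; python3 look.py w13
python3 - <<'E'
from bench import *
import cv2
cv2.imwrite("pics/s13.png",cv2.resize(snapshot("scene")[180:300,200:360,::-1],None,fx=5,fy=5,interpolation=cv2.INTER_CUBIC))
E
```

```text
time: 15.22
tool_pos: [501.5, 106.2, 67.4]
tcp_rot: [-175.8, 1.9, -99.2]
ft_force: [-1.3, 0.8, 1.4]
finger_gap: 49.9
[501.53165214 106.20546299  67.37677031] [-175.75540162    1.8590351   -99.15354695] [ 0.   0.1 -0.1  0.  -0.  -0.1]
```

View pics/s13.png

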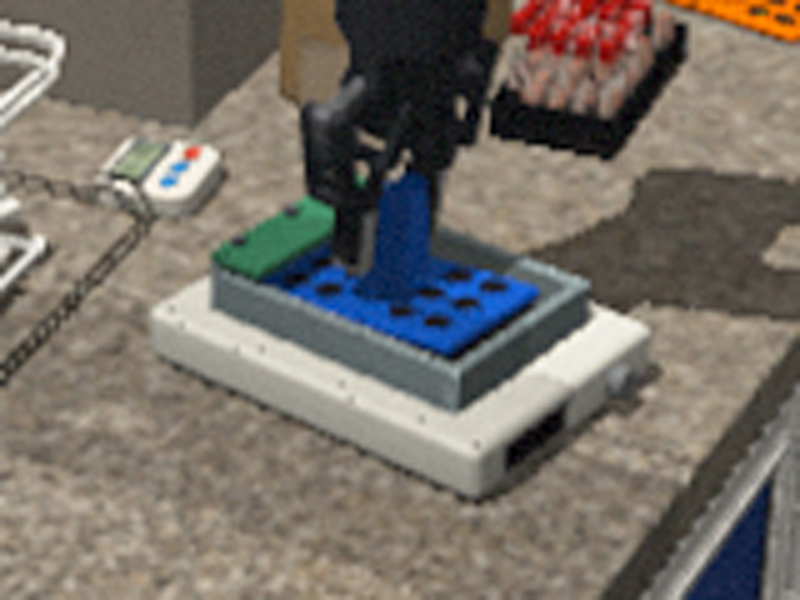

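View pics/w13.png

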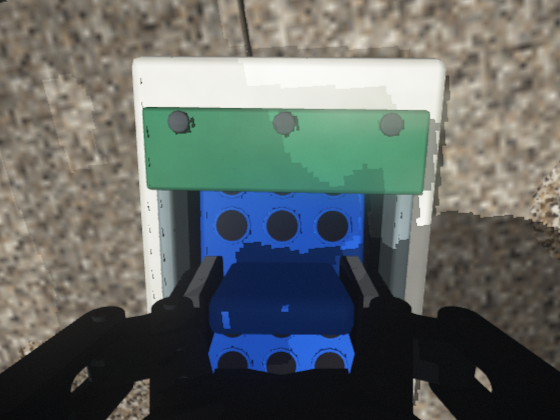

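Levelling works (second well row moved from v 230 to 226; 3 N on the floor). I'll continue down and pull back slightly.

```bash
python3 -m pendant '[[[0.05,0.08,0.12,0],[0.05,0.08,0.12,0],[0,0.08,0.12,0],[0,0.08,0.08,0],[0,0,0,0],[0,0,0,0],[0,0,0,0],[0,0,0,0],[0,0,0,0],[0,0,0,0]]]'; python3 look.py w14
python3 - <<'E'
from bench import *
import cv2
cv2.imwrite("pics/s14.png",cv2.resize(snapshot("scene")[180:300,200:360,::-1],None,fx=5,fy=5,interpolation=cv2.INTER_CUBIC))
E
```

```text
time: 16.15
tool_pos: [498.2, 106.7, 61.9]
tcp_rot: [-175.4, 2.0, -99.1]
ft_force: [-0.9, -0.0, 1.4]
finger_gap: 49.6
[498.2176836  106.69169268  61.86359942] [-175.42961356    2.03965048  -99.11683733] [ 0.1 -0.   0.   0.   0.  -0. ]
```

View pics/s14.png

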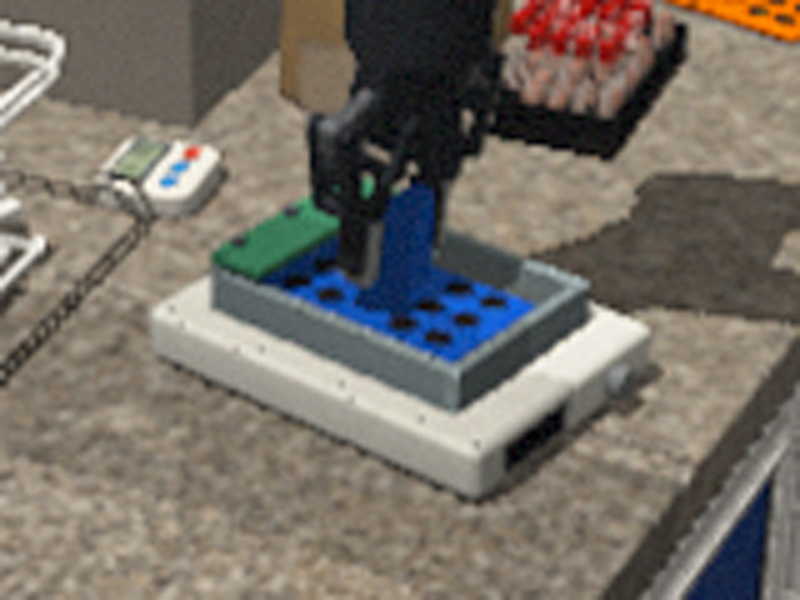

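View pics/w14.png

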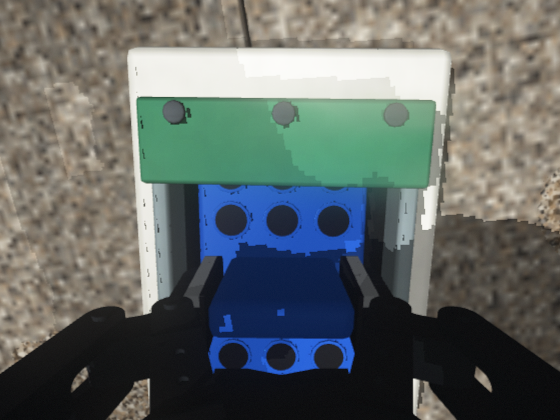

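```bash
python3 -m pendant '[[[0,0.05,0.08,0],[0,0.05,0.08,0],[0,0,0.05,0],[0,0,0,0],[0,0,0,0],[0,0,0,0],[0,0,0,0],[0,0,0,0],[0,0,0,0],[0,0,0,0]]]'; python3 look.py w15
python3 - <<'E'
from bench import *
import cv2
cv2.imwrite("pics/s15.png",cv2.resize(snapshot("scene")[180:300,200:360,::-1],None,fx=5,fy=5,interpolation=cv2.INTER_CUBIC))
E
```

```text
time: 17.08
tool_pos: [498.6, 107.0, 61.1]
tcp_rot: [-175.2, 2.0, -99.1]
ft_force: [-1.4, 0.4, 2.1]
finger_gap: 49.7
[498.55487922 106.99083014  61.12832546] [-175.20999237    2.02852357  -99.08449649] [ 0.  -0.   0.1  0.   0.1  0.2]
```

View pics/s15.png

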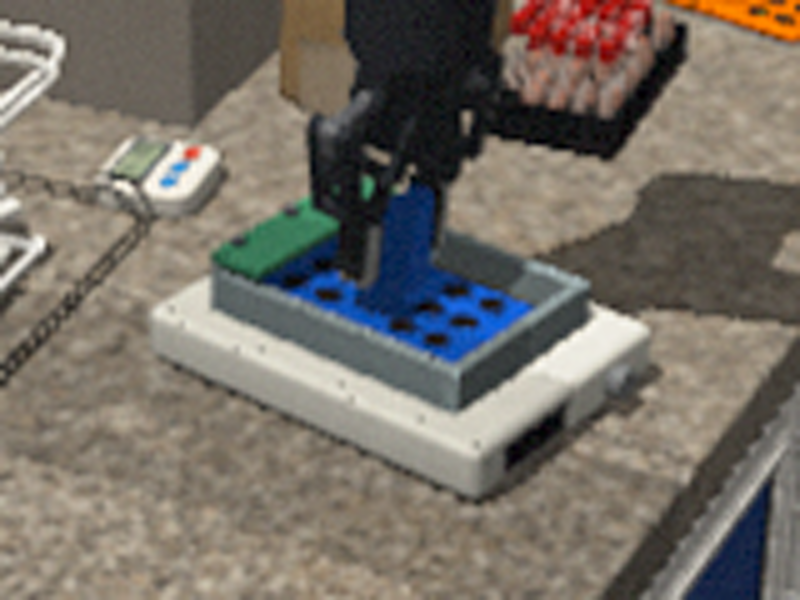

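View pics/w15.png

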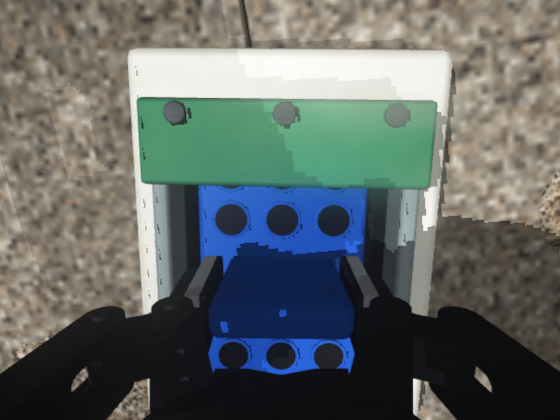

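```bash
python3 -m pendant '[[[0,0.03,0.08,0],[0,0.03,0.08,0],[0,0.03,0.08,0],[0,0,0,0],[0,0,0,0],[0,0,0,0],[0,0,0,0],[0,0,0,0],[0,0,0,0],[0,0,0,0]]]'; python3 look.py w16
```

```text
time: 18.02
tool_pos: [498.7, 107.1, 61.0]
tcp_rot: [-175.1, 2.0, -99.0]
ft_force: [-1.4, -0.2, 2.4]
finger_gap: 49.7
[498.68584545 107.07167609  61.02038771] [-175.07522305    1.96529581  -99.03792342] [-0.1  0.1  0.  -0.2 -0.  -0. ]
```

View pics/w16.png

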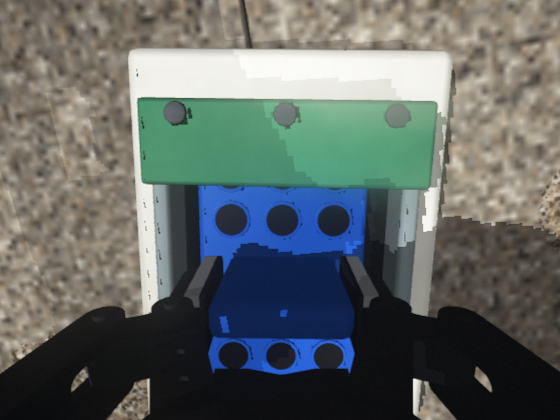

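Further pressing no longer lowers it (TCP 61.0, pivot 47 mm above the floor, just as at the table), so the plate is flat on the floor. Releasing.

```bash
python3 -m pendant '[[[0,0,0,0],[0,0,0,0],[0,0,0,0],[0,0,0,0],[0,0,0,0],[0,0,0,0],[0,0,0,0],[0,0,0,0],[0,0,0,0],[0,0,0,0]]]' 1; python3 look.py w17;  python3 - <<'E'
from bench import *
import cv2
cv2.imwrite("pics/s17.png",cv2.resize(snapshot("scene")[180:300,200:360,::-1],None,fx=5,fy=5,interpolation=cv2.INTER_CUBIC))
E
```

```text
time: 18.9
tool_pos: [498.1, 107.0, 59.8]
tcp_rot: [-175.1, 2.0, -99.1]
ft_force: [0.6, 0.0, -0.7]
finger_gap: 85.6
[498.14208061 107.02972707  59.75046262] [-175.14308637    1.96575803  -99.05441712] [ 0.1 -0.1 -0.1 -0.1 -0.1  0. ]
```

View pics/w17.png

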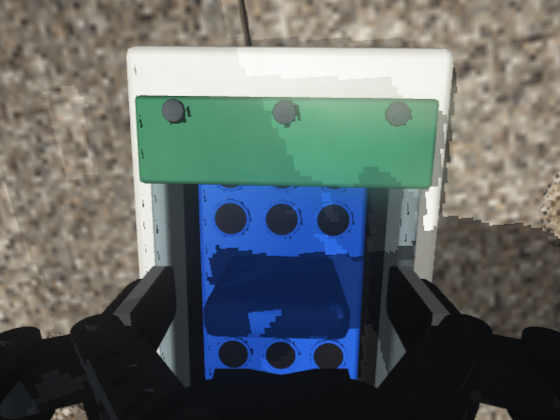

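View pics/s17.png

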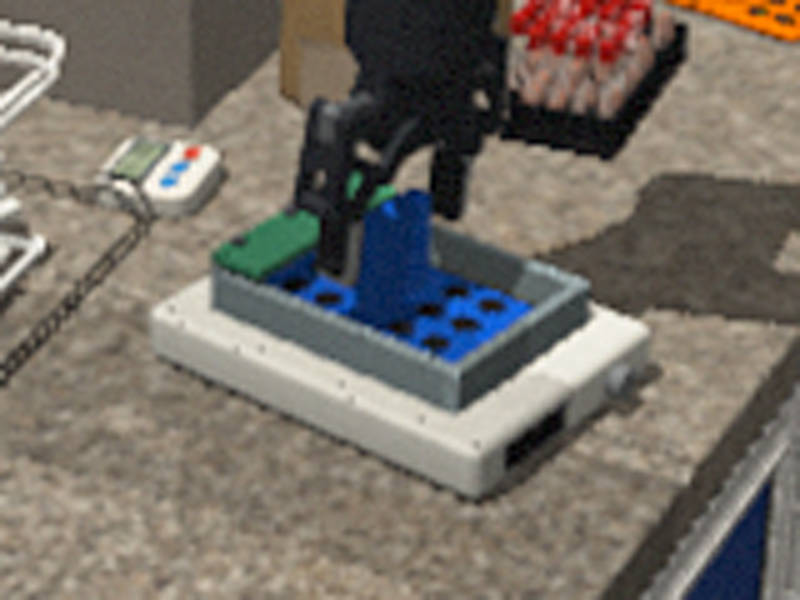

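Released without visible movement: bar (u 205-350) clear of both fingers, plate between the walls. Rising straight up.

```bash
python3 -m pendant '[[[-0.01,-0.03,-0.4,0],[-0.03,-0.08,-0.9,0],[-0.03,-0.08,-0.9,0],[-0.03,-0.08,-0.9,0],[-0.03,-0.08,-0.9,0],[-0.03,-0.08,-0.9,0],[-0.03,-0.08,-0.9,0],[0,0.6,-0.6,0],[0,0.6,-0.6,0],[0,0,0,0]]]' 1; python3 -m pendant '[[[-1,0.4,-0.2,0],[-1,0.4,-0.2,0],[-1,0.4,0,0],[-1,0.4,0,0],[-1,0.2,0,0],[-1,0,0,0],[-1,0,0,0],[0,0,0,0],[0,0,0,0],[0,0,0,0]]]'; python3 look.py w18;  python3 - <<'E'
from bench import *
import cv2
cv2.imwrite("pics/s18.png",snapshot("scene")[:,:,::-1])
cv2.imwrite("pics/t18.png",snapshot("top")[:,:,::-1])
for n,(x,y,w,h) in(("s18",(200,180,160,120)),("t18",(185,175,100,110))):
    cv2.imwrite(f"pics/{n}z.png",cv2.resize(cv2.imread(f"pics/{n}.png")[y:y+h,x:x+w],None,fx=5,fy=5,interpolation=cv2.INTER_CUBIC))
E
```

```text
time: 19.83
tool_pos: [471.1, 109.9, 209.3]
tcp_rot: [-175.2, 2.0, -99.1]
ft_force: [0.4, -0.7, 0.9]
finger_gap: 85.1
time: 20.67
tool_pos: [458.9, 259.1, 220.3]
tcp_rot: [-174.8, 2.0, -99.2]
ft_force: [0.4, 0.7, 0.7]
finger_gap: 85.4
[458.85524976 259.10301677 220.33034534] [-174.84714516    2.01719239  -99.16115488] [-0.2  0.5  0.1 -0.4 -0.  -0.6]
```

View pics/s18z.png

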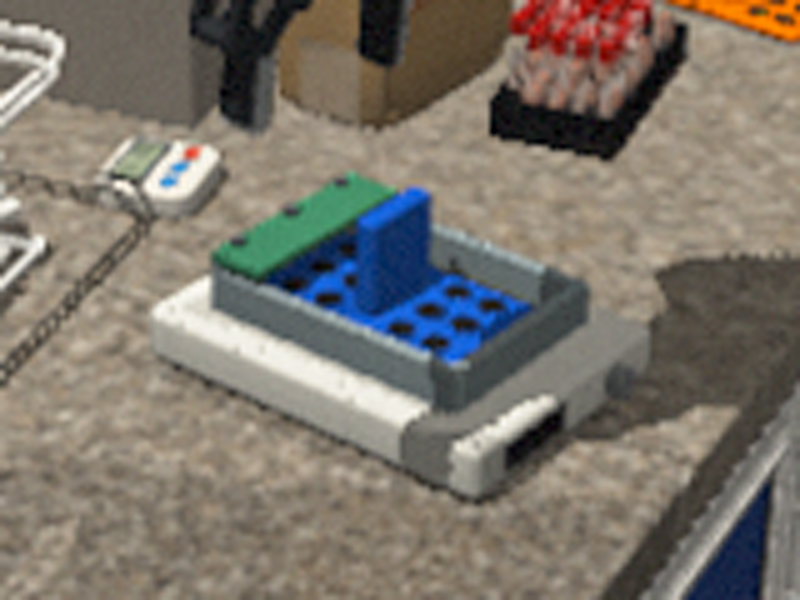

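View pics/t18z.png

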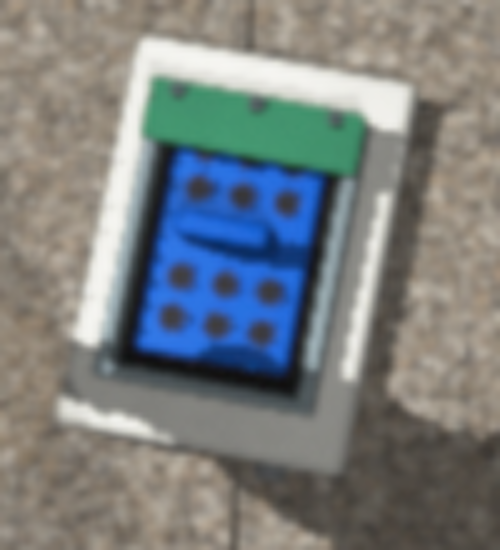

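View pics/w18.png

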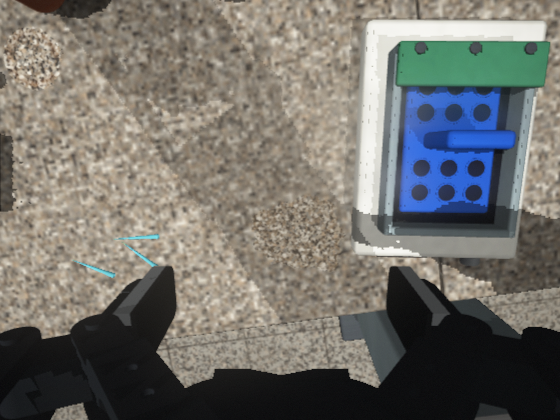

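View pics/t18.png

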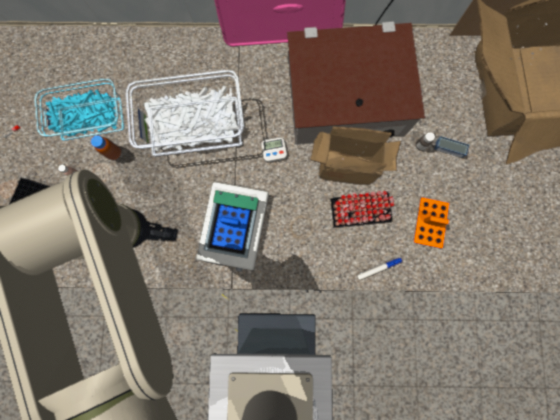

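Run:
```python
from h import *
import json
st=json.load(open("w18.json"));w=cam("wrist",st);t=cam("top");s=cam("scene")
Z=lambda a:np.array(a)/5+[185,175];S=lambda a:np.array(a)/5+[200,180]
# near-row wells (outer two), far visible well row (2nd), matched in top / scene / wrist
T={"n+":[172,317],"n-":[261,331],"f+":[199,187],"f-":[288,202]}
C={"n+":[434,343],"n-":[492,305],"f+":[291,283]}
W={"n+":[419,192],"n-":[474,193],"f+":[426,112],"f-":[481,112]}
for k in T:
    print(k,"t-w",tri(t,Z(T[k]),w,W[k]).round(1), "t-s",tri(t,Z(T[k]),s,S(C[k])).round(1) if k in C and k!="f+" else "")
a,b=cv2.imread("pics/top0.png"),cv2.imread("pics/t18.png")
for im in(a,b):
    m,_,l,ss,c=mask(im,(5,180,120),(18,255,255));x=[i for i in range(1,len(ss)) if 405<c[i][0]<460 and 190<c[i][1]<250];i=max(x,key=lambda i:ss[i][4]);print("orange",ss[i],c[i])
```

```text
n+ t-w [453.1 138.5  36.8] t-s [453.2 137.8  44.2]
n- t-w [445.6  90.7  40.4] t-s [445.   90.   44.2]
f+ t-w [523.4 126.3  38.2] t-s 
f- t-w [515.7  78.4  37.1] t-s 
orange [ 414  198   35   50 1093] [430.91674291 222.14730101]
orange [ 414  198   35   50 1169] [431.12745937 222.34559453]
```

Near wells triangulate (top and scene) to z 44.2, where a plate flat on the floor has its top at 44. Near and far well rows agree in height (36.8-40.4 from top and wrist). The orange carrier has not moved. Handing in.

```bash
python3 -c "
from bench import *
print(hand_in())"
```

```text
the job is handed in; nothing more can be done
None
```

The blue carrier lies flat in the shaker tray with its far end under the green lip. The gripper has let go and stands well clear. I handed the job in at about 21 s of the 48 s allowed.

**What I did:** I held the grip bar by its two ends and pressed the carrier's near end on the tray's near wall, which tilted the far end down. I then slid that end under the lip, lowered it until the plate levelled on the tray floor, and released it.

**Last checks:**
- **Level:** from the top and scene cameras, the plate top at the near wells stands at z 44.2 mm; 44 mm means flat on the floor. The near and far well rows agree in height from the top and wrist cameras.
- **Placing:** the plate is inside all the walls and did not visibly move when released.
- **Orange carrier:** it has not moved; its centre is within 0.3 pixel of the start.
- **Forces:** the wrist force read at most about 2.5 N at the end of any move.

**What failed or disagreed:**
- **Tilt:** it was only about 9–10° by my estimate, less than the 15–20° in the description, but it cleared both the lip and the near wall.
- **First grasp:** it sat too high and too far forward on the bar, so I opened and grasped again before lifting.
- **Heights from the top and wrist cameras:** they read 4–7 mm low (37–40 mm instead of 44), for both ends alike.
- **Shaker position:** the wrist and top cameras differed by about 5 mm sideways; I used the wrist view.
- **Tool tilt:** the tool drifted to about 5° off vertical while pressing, which did not affect the placing.

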